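Bolt the large sample chest shut

ROBOT

A 6-joint arm with a two-finger parallel gripper is mounted at the origin on the work surface. World frame = base frame: x ahead of the robot, y to its left, z up, the work surface at z = 0. Lengths are in m, angles in rad, forces in N, time in s.
With the tool pointing down it reaches from about 0.275 to 0.85 m from the base axis. Payload 19 kg.
Tool frame: the origin (TCP) lies at the very end of the fingers, on their centre line; the grasp point (between the pads) lies 19 mm behind it (arm.grasp_offset is the z of the grasp point in the tool frame, in m); z points along the fingers, y is the line along which they close (so a half turn about z gives the same grasp; the last joint's range is limited). The gripper opens to 85 mm and grips with 20 to 120 N. Pads are 22 mm wide; open, the fingers measure 114 mm over their backs; the gripper's body (76 mm by 85 mm) begins 54 mm behind the grasp point. The pads swing forward as they close: fully open they stand 13 mm farther back than shut.
Start: joints at [-1.371, 0.15, 1.437, -0, 1.554, -0.134], TCP at [0.188, -0.543, 0.231] pointing down, gripper open.
Joint ranges: [-2.8, 2.8], [-0.68, 2.1], [0.12, 2.68], [-1.39, 4.53], [0.16, 2.79], [-2.81, 2.81]. Speed limits (rad/s): [1.89, 1.89, 2.22, 3.01, 3.01, 3.01].

INTERFACE

Orientations are given as a unit quaternion [x, y, z, w].
In Python, from rig import arm gives the robot as it stands.
- The arm moves only by the tool apply_moves, never from a script. Its argument "series" is one flat list of numbers, 5 for each row, row after row: the shift along the tool's x, y, z in units of 120 mm (1.0 is 120 mm), then the turn about the tool's z in units of 180 degrees (1.0 is 180 degrees), then the closure, from -1 (fully open) to 1 (shut). In form: [x, y, z, turn, grip, x, y, z, turn, grip, ...]. A call has exactly 5 rows; each row shifts and turns the commanded pose from where the row before left it, along the tool's axes as they then stand; what a row does not reach is not made up. A row lasts 1/8 s, in which the tool goes at most 62.5 mm and 10.7 degrees, less where a joint would pass 70% of its speed; a pose out of reach is approached as far as the arm can. A call with a number of a shift or a turn outside -1 to 1 is refused whole. A call with a gripper value outside its range is refused whole. The fingers move at their own pace and stop on an object; "newtons" is the grip in N (left out, the last holds). Time passes only in rows, so rows that do not move let the fingers close, or fill a call up. It gives the time, the measured TCP pose, the force, the opening and the grip force at its end, in the units of the state.
- arm.read_state(): the state, without advancing time (a new reading comes with each control period).
- arm.read_camera(name): name is "side" or "top" or "wrist"; returns a dict with "frame" (420x560x3 uint8, red, green, blue), "fx", "fy", "cx", "cy" (pixels), "rvec" (rotation vector, rad) and "tvec" (3), from world to camera coordinates, as OpenCV has them; the wrist camera has in their place "tool_from_camera" (4x4, takes a point from camera to tool coordinates, whose origin is the TCP and whose axes are the flange's). Camera axes: x right, y down, z forward; pixel columns grow to the right and rows downward; lengths in m; the calibration is good to about 2 mm. A picture is of the moment at which its call begins: read the wrist's pose just before it. There is no depth.
- arm.sign_off(): hands the job in; it is judged then, once.
The state is a dict: "time": time; "joint_pos": joint angles; "qd": joint speeds; "tau": joint torques, N m; "tcp_pos": TCP position; "eef_rot": TCP orientation; "wrist_force": force on the tool from outside, world axes, zero at the start; "ft_torque": the same for the moment, N m; "width": opening from 0.0 (shut) to 1.0 (fully open); "gripper_force": force on a finger pad.
Only numpy, scipy, OpenCV 4.12 (cv2) and the standard library are available. Lean on these libraries where they do the work, as an engineer would, in place of code of your own. Each camera call takes 0.05 s, during which the arm holds its last target. There are 200 camera calls.

TASK

The large white sample chest is ready to leave the laboratory: slide the bolt on its lid fully home into its keeper and let go. Leave the bolt of the smaller white case as it is, since that case is still to be filled.

Things in the scene. Friction and masses are not known exactly. Their poses are not given: they have to be found in the camera images.
- chest_bolt (a joint): travel of the large chest's bolt (m): 0 fully drawn back, 0.055 fully home against its stop; it starts between 0 and 0.012. Its tip enters the keeper at about 0.022 and is right through it at 0.040. It slides with about 2.5 N of friction, has no spring and stays where it is left.
- chest_knob (a point): knob of the large chest's bolt: upright dark steel cylinder 16 mm across on the dark bolt rod, moving with it. The point is on its axis, 16 mm below its top. z up, y along the track: home is towards +y. Its top is 60 mm above the lid, 160 mm above the table; rod, guides and keeper rise at most 22 mm above the lid, so the knob is bare from 22 to 60 mm.
- chest: the large chest: white box with aluminium corners, 280 mm long (y), 170 wide (x), 100 high; origin at the centre of its underside, z up. Fixed; place and turn (to about 35 degrees) vary, left or right of the case. The bolt lies along x = 0, its knob at y = -45 mm when drawn back; the keeper, a steel staple on the grey end strip of the top, is centred at y = +79 mm.
- case_knob (a point): knob of the smaller case's bolt, to be left alone: dark steel, 12 mm across, its top 50 mm above that lid and 115 mm above the table; the point is on its axis, 16 mm below its top; y along its track to its keeper. The case looks like the chest but is 190 mm long (y), 115 wide and 65 high; its centre is 18 to 30 mm from the knob towards +y. Fixed.

How it is judged:
By the outcome, as a careful person would: the job done as asked, in the order asked, and still so for the second after the job is handed in, with the robot touching nothing.
It also fails if it takes over 32 s, if anything falls off the work surface, if the arm or the gripper's body presses on something with over 40 N, if the wrist force passes 120 N, or if a joint passes its speed limit or range.

## Working session

There is one attempt and no reset: what is moved stays moved. The work goes in short steps, Python scripts to look and compute and a tool call to move; the robot and the scene stay as the last step left them, time stands still between calls to the robot, and variables do not carry over. Pictures are saved under pics/ and viewed, at most 10 in all, crops included, and the job is handed in when it is done.

Besides the shell and the picture viewer there is one more tool, called after "Call:" by a JSON object that holds its "op" and its "data". apply_moves: Moves the arm, as the interface text tells. Shifts and turns lie within -1 to 1; 1 stands for 120 mm of shift or 180 degrees of turn. Its arguments: {"type":"object","properties":{"series":{"type":"array"},"newtons":{"type":"number"}},"required":["series"]}

```bash
mkdir -p pics; cat > h.py <<'E'
import numpy as np, cv2
from rig import arm
def ray(c,u,v):
    R=cv2.Rodrigues(np.array(c["rvec"],float))[0]; t=np.array(c["tvec"],float).ravel()
    d=R.T@np.array([(u-c["cx"])/c["fx"],(v-c["cy"])/c["fy"],1.0]); return -R.T@t,d
def onz(c,u,v,z):
    o,d=ray(c,u,v); return o+d*(z-o[2])/d[2]
def proj(c,P):
    return cv2.projectPoints(np.array(P,float).reshape(-1,3),np.array(c["rvec"],float),np.array(c["tvec"],float),np.array([[c["fx"],0,c["cx"]],[0,c["fy"],c["cy"]],[0,0,1]],float),None)[0][:,0]
E
python3 - <<'E'
from h import *
import pickle
for n in("top","side"):
    c=arm.read_camera(n); pickle.dump(c,open(n+".pkl","wb")); cv2.imwrite(f"pics/{n}0.png",c["frame"][:,:,::-1])
    print(n,c["fx"],ray(c,280,210))
print(arm.read_state())
E
```

```text
top 396.35031293230185 (array([ 0.49679103, -0.02850804,  0.7979197 ]), array([ 0.03530994, -0.00843397, -0.99947436]))
side 497.3090638480897 (array([0.40556088, 0.63665753, 0.72603258]), array([ 0.13253365, -0.72330475, -0.67769455]))
{'time': 0.1, 'joint_pos': array([-1.37097692e+00,  1.50960194e-01,  1.43793144e+00, -6.97018253e-06,
        1.55377885e+00, -1.33992832e-01]), 'qd': array([-0.0012318 , -0.00081048, -0.00182702, -0.00162089, -0.00072973,
        0.00180494]), 'tau': array([ 4.79085618e-03, -7.14380622e+01, -5.71788168e+01, -1.55040567e-05,
        7.09424552e-03, -1.56886063e-05]), 'tcp_pos': array([ 0.18833941, -0.5430646 ,  0.23073973]), 'eef_rot': array([ 9.86103325e-01,  1.66132300e-01, -2.12168810e-05, -5.38506978e-04]), 'wrist_force': array([-0.31363317,  0.92215127,  0.95846169]), 'ft_torque': array([ 0.02889093, -0.03061883,  0.00423861]), 'gripper_force': 0.0, 'width': 0.997771439366315}
```

View pics/top0.png

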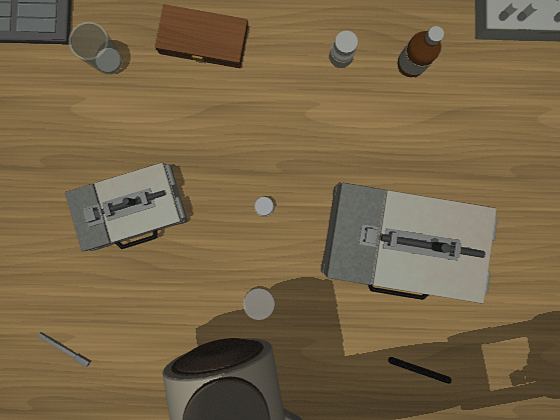

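View pics/side0.png

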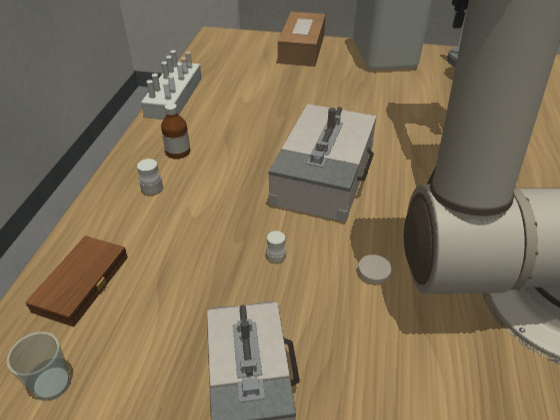

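The top view shows the chest on the right, with its keeper near (370,236) and knob near (440,246). The case is on the left. In the side view the chest knob's top is at about (332,110). Next I'll measure from crops.

```bash
python3 - <<'E'
from h import *
import pickle
T=pickle.load(open("top.pkl","rb"));S=pickle.load(open("side.pkl","rb"))
a=cv2.resize(T["frame"][175:310,310:510,::-1],None,fx=3,fy=3,interpolation=cv2.INTER_CUBIC)
b=cv2.resize(S["frame"][95:175,290:390,::-1],None,fx=2,fy=2,interpolation=cv2.INTER_CUBIC)
im=np.zeros((405,800,3),np.uint8); im[:,:600]=a; im[:160,600:]=b
cv2.imwrite("pics/crop.png",im)
for u,v in((340,184),(497,208),(485,302),(322,277),(370,236),(485,254)): print(u,v,onz(T,u,v,.1))
E
```

```text
340 184 [ 0.56966079 -0.13967227  0.1       ]
497 208 [ 0.53285147 -0.41868031  0.1       ]
485 302 [ 0.36777843 -0.39623315  0.1       ]
322 277 [ 0.40577649 -0.11017499  0.1       ]
370 236 [ 0.47892138 -0.19366231  0.1       ]
485 254 [ 0.45134568 -0.39678492  0.1       ]
```

View pics/crop.png

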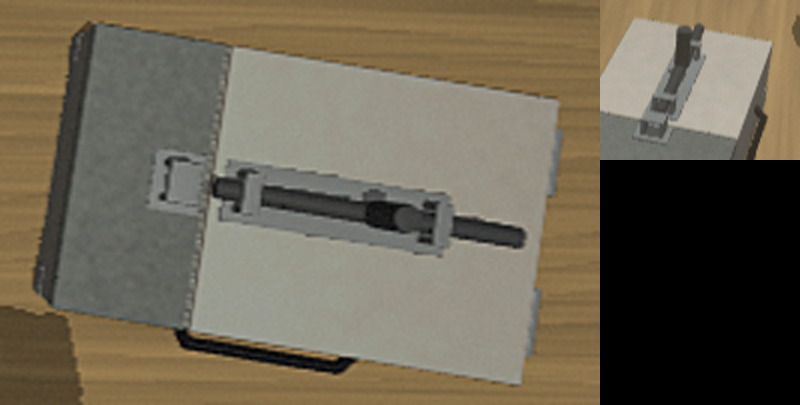

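The crop shows the lid corners at crop pixels (97,23), (558,100), (521,384) and (52,308). The knob leans from its base at about (380,213) to its top at about (412,218), and in the side view its top is at about (684,29).

```bash
python3 - <<'E'
from h import *
import pickle
T=pickle.load(open("top.pkl","rb"));S=pickle.load(open("side.pkl","rb"))
f=lambda u,v:(310+u/3-.33,175+v/3-.33)
C=np.array([onz(T,*f(*p),.1) for p in((97,23),(558,100),(521,384),(52,308))])
print(C, [np.linalg.norm(C[i]-C[i-1]) for i in range(4)])
ctr=C.mean(0); ax=(C[0]+C[3]-C[1]-C[2])[:2]; ax/=np.linalg.norm(ax); xx=np.array([ax[1],-ax[0]])
print("ctr",ctr,"axis",ax,np.degrees(np.arctan2(ax[1],ax[0])))
k=onz(T,*f(412,218),.16)[:2]; ks=onz(S,332,109.5,.16)[:2]
o1,d1=ray(T,*f(412,218));o2,d2=ray(S,332,109.5)
s=np.linalg.lstsq(np.c_[d1,-d2],o2-o1,rcond=None)[0]; print("tri",o1+s[0]*d1,o2+s[1]*d2)
kp=onz(T,*f(185,182),.12)[:2]
for n,p in(("knobT",k),("knobS",ks),("keeper",kp)): print(n,p,"local x,y",(p-ctr[:2])@xx,(p-ctr[:2])@ax)
for y in(-45,-39,-33,10): print(y,ctr[:2]+ax*y/1000)
s=arm.read_state(); from scipy.spatial.transform import Rotation as Ro
print(Ro.from_quat(s["eef_rot"]).as_matrix().round(3))
E
```

```text
[[ 0.57269239 -0.14318782  0.1       ]
 [ 0.53279702 -0.41631224  0.1       ]
 [ 0.36656596 -0.3933019   0.1       ]
 [ 0.40535772 -0.1189394   0.1       ]] [np.float64(0.16908245163880997), np.float64(0.27602280582130706), np.float64(0.16781610038293518), np.float64(0.2770912810690367)]
ctr [ 0.46935327 -0.26793534  0.1       ] axis [0.1422624  0.98982898] 81.82121716456328
tri [ 0.46465244 -0.30443219  0.15845402] [ 0.46430174 -0.30447615  0.15849061]
knobT [ 0.46473014 -0.30376511] local x,y 0.0005211233229468603 -0.036123044904254935
knobS [ 0.46414551 -0.30197319] local x,y -0.0003124825548942334 -0.0344325138442273
keeper [ 0.48060955 -0.19120958] local x,y 0.0002265974883305944 0.07754673026841913
-45 [ 0.46295146 -0.31247764]
-39 [ 0.46380504 -0.30653867]
-33 [ 0.46465861 -0.3005997 ]
10 [ 0.4707759  -0.25803705]
[[ 0.945  0.328 -0.   ]
 [ 0.328 -0.945  0.001]
 [ 0.    -0.001 -1.   ]]
```

The two views agree: the knob is at about (0.4645, -0.303) with its top at 0.16, so the bolt has travelled about 10 mm. I'll turn so that the fingers close along the track, then go above it.

Call:
{"op": "apply_moves", "data": {"series": [0,0,0,0.05,-1,0,0,0,0.05,-1,0,0,0,0.052,-1,0,0,0,0,-1,0,0,0,0,-1], "newtons": 30}}

```text
time: 0.72
tcp_pos: [0.1883, -0.5432, 0.2311]
eef_rot: [0.998, -0.07, -0.0, -0.0]
wrist_force: [0.4, -0.3, -1.1]
width: 1.001
gripper_force: 0.0
```

Call:
{"op": "apply_moves", "data": {"series": [0.2,-0.23,0,0,-1,0.2,-0.23,0,0,-1,0.2,-0.23,0,0,-1,0.2,-0.23,0,0,-1,0.2,-0.23,0,0,-1]}}

```text
time: 1.35
tcp_pos: [0.3277, -0.423, 0.2313]
eef_rot: [0.998, -0.07, 0.0, -0.0]
wrist_force: [0.2, -1.0, 0.7]
width: 0.997
gripper_force: 0.0
```

Call:
{"op": "apply_moves", "data": {"series": [0.2,-0.23,0,0,-1,0.2,-0.23,0,0,-1,0.2,-0.23,0,0,-1,0.2,-0.23,0,0,-1,0,0,0,0,-1]}}

```text
time: 1.98
tcp_pos: [0.4391, -0.3269, 0.2312]
eef_rot: [0.998, -0.069, 0.0, -0.0]
wrist_force: [-0.8, -0.0, -0.6]
width: 0.999
gripper_force: 0.0
```

```bash
cat > st.py <<'E'
from h import *
from scipy.spatial.transform import Rotation as Ro
s=arm.read_state(); R=Ro.from_quat(s["eef_rot"]).as_matrix()
print(s["time"],s["tcp_pos"],R.round(3).tolist(),s["width"],s["wrist_force"])
print("to knob, tool axes, units:",R.T@(np.array([.4645,-.303,.130])-s["tcp_pos"])/.12)
E
python3 - <<'E'
from st import *
c=arm.read_camera("wrist"); cv2.imwrite("pics/w1.png",c["frame"][:,:,::-1])
M=np.linalg.inv(np.array(c["tool_from_camera"])); 
for P in((.4645,-.303,.16),(.4645,-.303,.122)):
    q=M[:3,:3]@(R.T@(np.array(P)-s["tcp_pos"]))+M[:3,3]; print(c["cx"]+c["fx"]*q[0]/q[2],c["cy"]+c["fy"]*q[1]/q[2])
E
```

```text
1.975 [ 0.43905688 -0.32685438  0.23117934] [[0.99, -0.138, 0.0], [-0.138, -0.99, 0.0], [0.0, -0.0, -1.0]] 0.999377406445193 [-0.80486032 -0.03593431 -0.63288018]
to knob, tool axes, units: [ 0.18258972 -0.22571111  0.8432718 ]
235.55204534437706 195.14207358409178
241.58375663683037 183.45590739098685
```

View pics/w1.png

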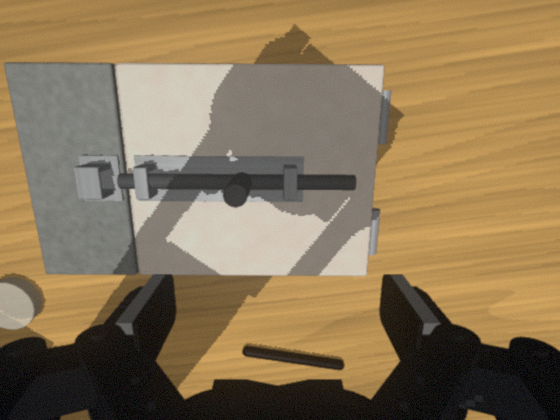

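The knob top appears at (235,192), against a prediction of (235,195), so the position is confirmed. Now descend and close.

Call:
{"op": "apply_moves", "data": {"series": [0.183,-0.226,0,0,-1,0,0,0.2,0,-1,0,0,0.25,0,-1,0,0,0.25,0,-1,0,0,0.13,0,-1]}}

```text
time: 2.65
tcp_pos: [0.4624, -0.305, 0.1303]
eef_rot: [0.997, -0.072, -0.001, -0.0]
wrist_force: [-0.8, -0.5, -0.1]
width: 1.008
gripper_force: 0.0
```

Call:
{"op": "apply_moves", "data": {"series": [0,0,0,0,1,0,0,0,0,1,0,0,0,0,1,0,0,0,0,1,0,0,0,0,1], "newtons": 20}}

```text
time: 3.28
tcp_pos: [0.4636, -0.3047, 0.1324]
eef_rot: [0.997, -0.072, 0.0, 0.0]
wrist_force: [-0.8, 0.8, 5.4]
width: 0.175
gripper_force: 21.2
```

```bash
python3 st.py
```

```text
3.275 [ 0.46356907 -0.30474795  0.13238501] [[0.99, -0.143, 0.001], [-0.143, -0.99, -0.001], [0.001, 0.0, -1.0]] 0.17479090000005157 [-0.79005506  0.7701939   5.3763036 ]
to knob, tool axes, units: [ 0.00557663 -0.01553462  0.01987343]
```

The knob is gripped. Slide it towards home: about 40 mm first, then small steps while watching the force.

Call:
{"op": "apply_moves", "data": {"series": [0,-0.05,0,0,1,0,-0.08,0,0,1,0,-0.08,0,0,1,0,-0.08,0,0,1,0,-0.04,0,0,1]}}

```text
time: 3.9
tcp_pos: [0.4693, -0.2655, 0.1324]
eef_rot: [0.997, -0.072, 0.0, 0.001]
wrist_force: [-1.0, -2.9, 5.9]
width: 0.177
gripper_force: 21.2
```

Call:
{"op": "apply_moves", "data": {"series": [0,-0.016,0,0,1,0,-0.016,0,0,1,0,-0.016,0,0,1,0,-0.008,0,0,1,0,0,0,0,1]}}

```text
time: 4.53
tcp_pos: [0.4701, -0.2596, 0.1324]
eef_rot: [0.997, -0.072, 0.0, 0.001]
wrist_force: [-1.9, -4.5, 4.3]
width: 0.182
gripper_force: 21.2
```

```bash
python3 st.py
```

```text
4.525 [ 0.4701349  -0.25958418  0.13242162] [[0.99, -0.143, 0.001], [-0.143, -0.99, -0.002], [0.001, 0.002, -1.0]] 0.1823071264488144 [-1.91935478 -4.4789452   4.28577907]
to knob, tool axes, units: [0.00534492 0.36475826 0.02081496]
```

Call:
{"op": "apply_moves", "data": {"series": [0,-0.01,0,0,1,0,-0.01,0,0,1,0,-0.005,0,0,1,0,0,0,0,1,0,0,0,0,1]}}

```text
time: 5.15
tcp_pos: [0.4702, -0.2592, 0.1325]
eef_rot: [0.997, -0.072, 0.0, 0.003]
wrist_force: [-4.9, -28.9, -1.8]
width: 0.18
gripper_force: 21.7
```

The force has risen to 29 N with no further motion, so the bolt is at its stop. Release, rise and check.

Call:
{"op": "apply_moves", "data": {"series": [0,0,0,0,-1,0,0,0,0,-1,0,0,0,0,-1,0,0,0,0,-1,0,0,0,0,-1]}}

```text
time: 5.78
tcp_pos: [0.4704, -0.2557, 0.1317]
eef_rot: [0.997, -0.072, -0.0, -0.0]
wrist_force: [-0.1, -0.4, -0.5]
width: 0.999
gripper_force: 0.0
```

Call:
{"op": "apply_moves", "data": {"series": [0,0,-0.2,0,-1,0,0,-0.25,0,-1,0,0,-0.25,0,-1,-0.2,0,-0.2,0,-1,-0.3,0,0,0,-1]}}

```text
time: 6.4
tcp_pos: [0.4111, -0.2474, 0.2413]
eef_rot: [0.997, -0.071, 0.001, 0.001]
wrist_force: [-0.7, -0.6, -0.5]
width: 1.0
gripper_force: 0.0
```

Call:
{"op": "apply_moves", "data": {"series": [-0.2,0,0,0,-1,0,0,0,0,-1,0,0,0,0,-1,0,0,0,0,-1,0,0,0,0,-1]}}

```text
time: 7.02
tcp_pos: [0.3876, -0.2438, 0.2395]
eef_rot: [0.997, -0.072, -0.0, -0.0]
wrist_force: [-0.2, -0.3, -0.6]
width: 1.003
gripper_force: 0.0
```

```bash
python3 - <<'E'
from st import *
c=arm.read_camera("wrist"); cv2.imwrite("pics/w2.png",c["frame"][:,:,::-1])
M=np.linalg.inv(np.array(c["tool_from_camera"])); ax=np.array([.1423,.9898])
for y in(0,.005,.0075,.010,.0125):
    P=np.r_[np.array([.46935,-.26794])+ax*y,.16]
    q=M[:3,:3]@(R.T@(P-s["tcp_pos"]))+M[:3,3]; print(y,c["cx"]+c["fx"]*q[0]/q[2],c["cy"]+c["fy"]*q[1]/q[2])
E
```

```text
7.025 [ 0.38761013 -0.24379549  0.23946496] [[0.99, -0.143, -0.0], [-0.143, -0.99, 0.0], [-0.0, -0.0, -1.0]] 1.002845976314424 [-0.15552855 -0.28784188 -0.57068279]
to knob, tool axes, units: [0.70506309 0.39716664 0.91172484]
0 298.98868842111966 90.83957687178516
0.005 290.68557256002043 90.84265825312255
0.0075 286.53422714416246 90.84419886492452
0.01 282.38302339509596 90.84573942415246
0.0125 278.2319613055695 90.84727993080885
```

View pics/w2.png

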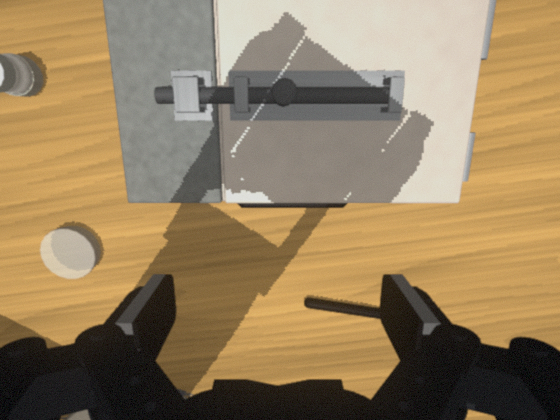

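The wrist view shows the bolt tip well through the keeper, protruding at (160,95). The knob is at (285,92), which puts it at about the stop position where I felt the 29 N, so there was no rebound. The gripper is clear.

```bash
python3 -c "
from rig import arm
print(arm.sign_off())"
```

```text
the job is handed in; nothing more can be done
None
```

The large chest's bolt is home against its stop and right through its keeper; I let go of it, left the smaller case's bolt untouched, and handed the job in at about 7 s.

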